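# Collapse a telescopic sensor boom, innermost tube first

### The arm

A 6-joint arm with a two-finger parallel gripper is mounted at the origin on a cart in front of the work surface, level with it; the furniture and walls round the work are solid. World frame = base frame: x ahead of the robot, y to its left, z up, the work surface at z = 0. Lengths are in m, angles in rad, forces in N, time in s.
With the tool pointing down it reaches from about 0.375 to 0.9 m from the base axis. Payload 3.1 kg.
Tool frame: the origin (TCP) lies midway between the tips of the shut fingers; the grasp point (between the pads) lies 19 mm behind it (manip.grasp_offset is the distance from the TCP to the grasp point, in m); z points along the fingers, y is the line along which they close (so a half turn about z gives the same grasp; the last joint's range is limited). The gripper opens to 85 mm and grips with 20 to 120 N. Pads are 22 mm wide; open, the fingers measure 114 mm over their backs; the gripper's body (76 mm by 85 mm) begins 54 mm behind the grasp point. The pads swing forward as they close: fully open they stand 13 mm farther back than shut.
Start: joints at [1.034, 0.527, 1.433, -0, 1.181, -0.178], TCP at [0.219, 0.585, 0.231] pointing down, gripper open.
Joint ranges: [-3.08, 3.08], [-0.75, 2.2], [0.22, 2.44], [-1.43, 4.57], [0, 2.65], [-2.85, 2.85]. Speed limits (rad/s): [2.79, 2.79, 3.14, 3.14, 3.14, 3.14].

### API

Orientations are given as a unit quaternion [x, y, z, w].
In Python, from station import sensors, cams, order, manip gives the robot as it stands.
- The arm moves only by the tool move_arm, never from a script. Its argument "targets" is a list of rows, each an object of numbers: "dx", "dy", "dz": the shift along the world's x, y, z normalised to -1 to 1, where 1 is 25 mm; "rx", "ry", "rz": the turn, a rotation vector about the world's x, y, z normalised to -1 to 1, where 1 is 30 degrees. A call has exactly 10 rows; each row shifts and turns the commanded pose from where the row before left it; what a row does not reach is not made up. A row lasts 1/8 s, in which the tool goes at most 62.5 mm and 10.7 degrees, less where a joint would pass 70% of its speed; a pose out of reach is approached as far as the arm can. A call with a number of a shift or a turn outside -1 to 1 is refused whole. A call with a gripper value outside its range is refused whole. "claw" is the opening in per cent of the stroke, from 0 (shut) to 100 (fully open), set as the call begins (left out, the last holds). The fingers move at their own pace and stop on an object; "newtons" is the grip in N (left out, the last holds). Time passes only in rows, so rows that do not move let the fingers close, or fill a call up. It gives the time, the measured TCP pose, the force, the opening and the grip force at its end, in the units of the state.
- sensors.sense(): the state, without advancing time (a new reading comes with each control period).
- cams.snapshot(name): name is "scene" or "side" or "wrist"; returns the picture (420x560x3 uint8, red, green, blue); there is no depth.
- cams.camera_model(name): a dict with "fx", "fy", "cx", "cy" (pixels), "extrinsics" (4x4, takes a point from world to camera coordinates). Camera axes: x right, y down, z forward; pixel columns grow to the right and rows downward; lengths in m; the calibration is good to about 2 mm. A picture is of the moment at which its call begins: read the wrist's pose just before it. camera_model takes no time and is no camera call; for the wrist camera it gives the pose at the moment of the call.
- order.sign_off(): hands the job in; it is judged then, once.
The state is a dict: "t": time; "q": joint angles; "qd": joint speeds; "tau": joint torques, N m; "tcp_pos": TCP position; "tool_rot": TCP orientation; "force": force on the tool from outside, world axes, zero at the start; "ft_torque": the same for the moment, N m; "finger_gap": opening from 0.0 (shut) to 1.0 (fully open); "gripper_force": force on a finger pad.
Only numpy, scipy, OpenCV 4.12 (cv2) and the standard library are available. Lean on these libraries where they do the work, as an engineer would, in place of code of your own. Each camera call takes 0.05 s, during which the arm holds its last target. There are 200 camera calls.

### The job

The telescopic boom on the bench stand has to be packed away: slide its thin inner tube fully home into the middle tube first, while the middle tube is still well drawn out, then slide the middle tube fully home into the outer tube. The stand only rests on the worktop: do not shove it along or tip it, and leave the other things on the table where they are.

Things in the scene. Friction and masses are not known exactly. Their poses are not given: they have to be found in the camera images.
- boom_stand: the stand: dark steel foot 100 (x) x 210 (y) x 12 mm, 1.8 kg, loose on the worktop (a level push above some 8 to 15 N slides it), with a level telescopic boom of three round tubes. Origin under the foot's centre, z up. Boom axis: along +y at x = 0, 50 mm up. Outer tube, fixed to the stand: 30 mm diameter (38 at two clamps), y = -81 to its black front rim (35 mm diameter) at y = +55 mm
- outer_rim (a point): centre of the front end face of the outer tube, on the boom's axis, 50 mm above the worktop
- middle_tube (a joint): how far the middle tube is drawn out of the outer tube, m: 0 = fully home (back face of its plate against the outer rim), at most 0.075; starts at 0.040 to 0.052. It slides at about 4 N and stays where left.
- inner_tube (a joint): how far the inner tube is drawn out of the middle tube, m: 0 = fully home (the two plates touch), at most 0.038; starts at 0.018 to 0.030. It slides at about 9 N and stays where left: stiffer than the middle tube, so a push on the boom's end alone moves the middle tube first, unless the middle plate is held against the push, e.g. by pinching the two plates together
- middle_plate (a point): centre of the middle tube's thumb plate: upright grey plate 24 mm wide, 8 mm thick along the boom, from the boom's axis to 44 mm above it (94 mm above the worktop), with a 28 mm round collar. The point is 22 mm above the axis, midway through the thickness. The middle tube behind it is 22 mm in diameter (top 11 mm above the axis). Axes as the stand's
- inner_plate (a point): centre of the inner tube's thumb plate at the boom's free end: the same plate, 24 mm wide, 8 mm thick, to 44 mm above the axis, 24 mm collar. The point is 22 mm above the axis, midway through the thickness. The inner tube behind it is 14 mm in diameter. When home the two plates together are 16 mm thick; nothing stands beyond its flat front face
- tape_1: small black roll of tape lying flat, 62 mm across, 19 mm high; origin under its centre
- sensor_head_00: loose black sensor head, 91x42x39 mm, lying near the free end of the boom; origin under its centre
- multimeter: hand multimeter lying flat, 150x74x44 mm, beyond the end of the boom; origin under its centre

How it is judged:
By the outcome, as a careful person would: the job done as asked, in the order asked, and still so for the second after the job is handed in, with the robot touching nothing.
It also fails if it takes over 38 s, if anything falls off the work surface, if the arm or the gripper's body presses on something with over 40 N, if the wrist force passes 120 N, or if a joint passes its speed limit or range.

## Working session

There is one attempt and no reset: what is moved stays moved. The work goes in short steps, Python scripts to look and compute and a tool call to move; the robot and the scene stay as the last step left them, time stands still between calls to the robot, and variables do not carry over. Pictures are saved under pics/ and viewed, at most 10 in all, crops included, and the job is handed in when it is done.

Besides the shell and the picture viewer there is one more tool, called after ">>>" in YAML: its name, and indented under it one key for each argument. move_arm: Moves the arm, as the interface text tells. Scaled input: -1 to 1 covers 25 mm each way for a shift and 30 degrees each way for a turn. Its arguments: {"type":"object","properties":{"targets":{"type":"array"},"claw":{"type":"number"},"newtons":{"type":"number"}},"required":["targets"]}

```bash
mkdir -p pics; python3 - <<'E'
from station import sensors,cams
import cv2
s=sensors.sense();print(s['t'],s['tcp_pos'],s['tool_rot'],s['finger_gap'])
for n in('scene','side'):
    cv2.imwrite(f'pics/{n}0.png',cams.snapshot(n)[:,:,::-1]);m=cams.camera_model(n);print(m)
E
```

```text
0.0 [0.21905807 0.58459064 0.23032426] [ 1.78449974e-01  9.83948370e-01 -1.02933198e-03 -3.91332392e-04] 1.0037679233106167
{'fx': 438.2856653602713, 'fy': 438.2856653602713, 'cx': 277.25490643021845, 'cy': 210.1724335374105, 'extrinsics': array([[ 0.78041374, -0.62517825, -0.0103221 , -0.35695476],
       [-0.27752817, -0.33155252, -0.90169343,  0.16749794],
       [ 0.5602968 ,  0.70655862, -0.43225272,  0.85006407],
       [ 0.        ,  0.        ,  0.        ,  1.        ]])}
{'fx': 424.7620979015526, 'fy': 424.7620979015526, 'cx': 272.5048643060206, 'cy': 206.83188697490144, 'extrinsics': array([[-0.84377444, -0.53650715,  0.01430982,  0.34551691],
       [-0.19356128,  0.27933257, -0.94048251,  0.1774327 ],
       [ 0.50057839, -0.79632493, -0.33954069,  0.77403847],
       [ 0.        ,  0.        ,  0.        ,  1.        ]])}
```

View pics/scene0.png

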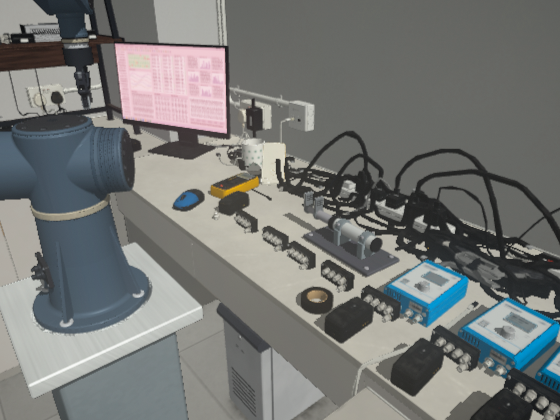

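View pics/side0.png

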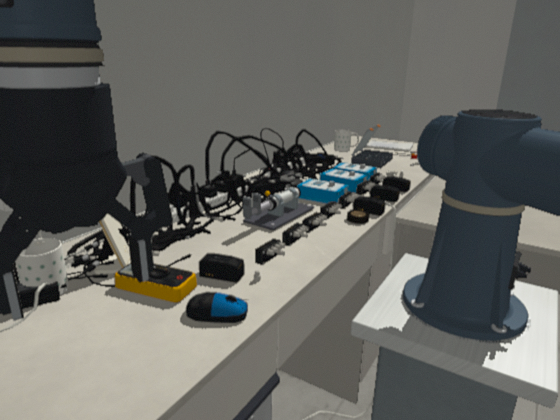

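The boom stand shows at scene (345,240) and side (275,208), with its free end pointing to the upper left in the scene view. I'll enlarge both.

```bash
python3 - <<'E'
import cv2,numpy as np
a=cv2.imread('pics/scene0.png')[180:280,290:410];b=cv2.imread('pics/side0.png')[175:235,230:330]
a=cv2.resize(a,None,fx=5,fy=5,interpolation=cv2.INTER_CUBIC);cv2.imwrite('pics/za.png',a)
cv2.imwrite('pics/zb.png',cv2.resize(b,None,fx=8,fy=8,interpolation=cv2.INTER_CUBIC))
E
```

```text
(no output)
```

View pics/za.png

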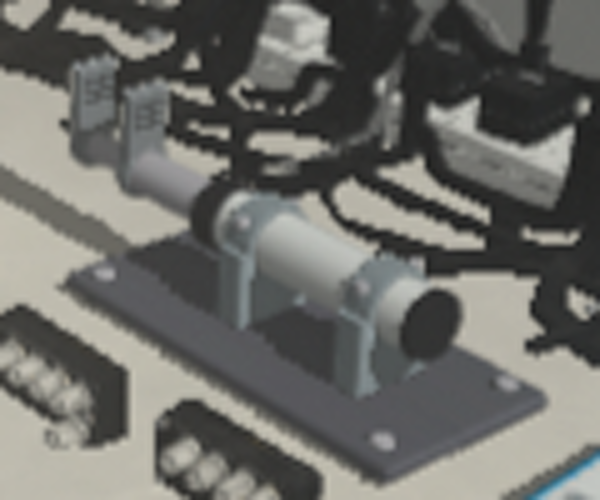

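View pics/zb.png

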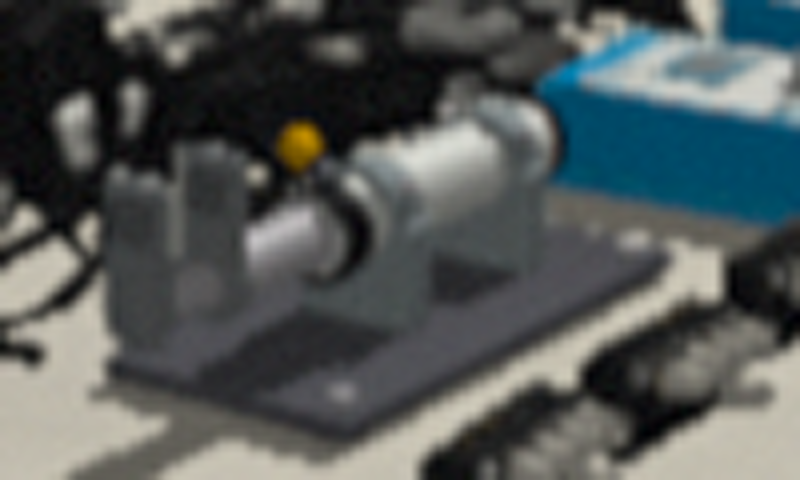

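The crops show three foot corners in each view: (65,285), (385,472), (548,398) in the scene crop and (110,365), (350,432), (668,255) in the side crop. They also show the plate tops at (95,62)/(147,88) and (138,175)/(212,148). Next I'll fit the pose.

```bash
cat > fit.py <<'E'
import numpy as np
from station import cams
from scipy.optimize import least_squares
M={n:cams.camera_model(n) for n in('scene','side')}
def proj(m,p):
    c=m['extrinsics'][:3,:3]@p+m['extrinsics'][:3,3];return np.array([m['cx']+m['fx']*c[0]/c[2],m['cy']+m['fy']*c[1]/c[2]])
O=[('scene',65,285,-.05,lambda m,i:.105,.012),('scene',385,472,-.05,lambda m,i:-.105,.012),('scene',548,398,.05,lambda m,i:-.105,.012),
('scene',432,324,0,lambda m,i:-.081,.05),('scene',147,88,0,lambda m,i:.055+m,.094),('scene',95,62,0,lambda m,i:.063+m+i,.094),
('side',110,365,.05,lambda m,i:.105,.012),('side',350,432,-.05,lambda m,i:.105,.012),('side',668,255,-.05,lambda m,i:-.105,.012),
('side',138,175,0,lambda m,i:.071+m+i,.094),('side',212,148,0,lambda m,i:.063+m,.094)]
def W(v,x,y,z):
    c,s=np.cos(v[2]),np.sin(v[2]);return np.array([v[0]+c*x-s*y,v[1]+s*x+c*y,z])
def res(v):
    r=[]
    for n,u,w,x,f,z in O:
        px=np.array([290+u/5,180+w/5]) if n=='scene' else np.array([230+u/8,175+w/8])
        r+=list(proj(M[n],W(v,x,f(v[3],v[4]),z))-px)
    return r
if __name__=='__main__':
    s=least_squares(res,[.6,.1,0.3,.045,.025]);v=s.x
    print(v.round(4));print(np.round(s.fun.reshape(-1,2),1).tolist())
    print('rim',W(v,0,.055,.05),'mid',W(v,0,.059+v[3],.072),'inn',W(v,0,.067+v[3]+v[4],.072))
E
python3 fit.py
```

```text
[ 0.5069 -0.195  -0.0426  0.0483  0.0296]
[[-1.3, -2.5], [0.2, -0.2], [0.1, -1.2], [0.4, 0.9], [-0.3, 0.4], [-0.2, 0.5], [-0.9, -1.8], [0.2, -1.4], [1.6, -1.6], [0.1, 0.4], [0.1, -0.0]]
rim [ 0.50926873 -0.14004507  0.05      ] mid [ 0.51149561 -0.08783656  0.072     ] inn [ 0.51309943 -0.05023558  0.072     ]
```

>>> move_arm:
  targets:
    - {"dx":0.5,"dy":-1,"rz":0.03}
    - {"dx":0.5,"dy":-1,"rz":0.03}
    - {"dx":0.5,"dy":-1,"rz":0.03}
    - {"dx":0.5,"dy":-1,"rz":0.03}
    - {"dx":0.5,"dy":-1,"rz":0.03}
    - {"dx":0.5,"dy":-1,"rz":0.03}
    - {"dx":0.5,"dy":-1,"rz":0.03}
    - {"dx":0.5,"dy":-1,"rz":0.03}
    - {"dx":0.5,"dy":-1,"rz":0.03}
    - {"dx":0.5,"dy":-1,"rz":0.03}
  claw: 100

```text
schema error: expected keys dx, dy, dz, rx, ry, rz
```

>>> move_arm:
  targets:
    - {"dx":0.5,"dy":-1,"rz":0.03}
    - {"dx":0.5,"dy":-1,"rz":0.03}
    - {"dx":0.5,"dy":-1,"rz":0.03}
    - {"dx":0.5,"dy":-1,"rz":0.03}
    - {"dx":0.5,"dy":-1,"rz":0.03}
    - {"dx":0.5,"dy":-1,"rz":0.03}
    - {"dx":0.5,"dy":-1,"rz":0.03}
    - {"dx":0.5,"dy":-1,"rz":0.03}
    - {"dx":0.5,"dy":-1,"rz":0.03}
    - {"dx":0.5,"dy":-1,"rz":0.03}

```text
schema error: expected keys dx, dy, dz, rx, ry, rz
```

>>> move_arm:
  targets:
    - {"dx":0.2,"dy":-0.8}
    - {"dx":0.2,"dy":-0.8}
    - {"dx":0.2,"dy":-0.8}
    - {"dx":0.2,"dy":-0.8}
    - {"dx":0.2,"dy":-0.8}
    - {"dx":0.2,"dy":-0.8}
    - {"dx":0.2,"dy":-0.8}
    - {"dx":0.2,"dy":-0.7}
    - {"dx":0.12}
    - {}

```text
schema error: expected keys dx, dy, dz, rx, ry, rz
```

Every row needs all six keys.

>>> move_arm:
  targets:
    - {"dx":0.5,"dy":-1,"dz":0,"rx":0,"ry":0,"rz":0.03}
    - {"dx":0.5,"dy":-1,"dz":0,"rx":0,"ry":0,"rz":0.03}
    - {"dx":0.5,"dy":-1,"dz":0,"rx":0,"ry":0,"rz":0.03}
    - {"dx":0.5,"dy":-1,"dz":0,"rx":0,"ry":0,"rz":0.03}
    - {"dx":0.5,"dy":-1,"dz":0,"rx":0,"ry":0,"rz":0.03}
    - {"dx":0.5,"dy":-1,"dz":0,"rx":0,"ry":0,"rz":0.03}
    - {"dx":0.5,"dy":-1,"dz":0,"rx":0,"ry":0,"rz":0.03}
    - {"dx":0.5,"dy":-1,"dz":0,"rx":0,"ry":0,"rz":0.03}
    - {"dx":0.5,"dy":-1,"dz":0,"rx":0,"ry":0,"rz":0.03}
    - {"dx":0.5,"dy":-1,"dz":0,"rx":0,"ry":0,"rz":0.03}
  claw: 100

```text
t: 1.35
tcp_pos: [0.3445, 0.3342, 0.231]
tool_rot: [0.1, 0.995, -0.0, -0.0]
force: [0.0, -0.5, 0.3]
finger_gap: 1.0
gripper_force: 0.0
```

>>> move_arm:
  targets:
    - {"dx":0.5,"dy":-1,"dz":0,"rx":0,"ry":0,"rz":0.03}
    - {"dx":0.5,"dy":-1,"dz":0,"rx":0,"ry":0,"rz":0.03}
    - {"dx":0.5,"dy":-1,"dz":0,"rx":0,"ry":0,"rz":0.03}
    - {"dx":0.5,"dy":-1,"dz":0,"rx":0,"ry":0,"rz":0.03}
    - {"dx":0.5,"dy":-1,"dz":0,"rx":0,"ry":0,"rz":0.03}
    - {"dx":0.5,"dy":-1,"dz":0,"rx":0,"ry":0,"rz":0.03}
    - {"dx":0.5,"dy":-1,"dz":0,"rx":0,"ry":0,"rz":0.03}
    - {"dx":0.5,"dy":-1,"dz":0,"rx":0,"ry":0,"rz":0.03}
    - {"dx":0.5,"dy":-1,"dz":0,"rx":0,"ry":0,"rz":0.03}
    - {"dx":0.5,"dy":-1,"dz":0,"rx":0,"ry":0,"rz":0.03}

```text
t: 2.6
tcp_pos: [0.4695, 0.0843, 0.231]
tool_rot: [0.022, 1.0, 0.0, -0.0]
force: [0.0, 0.7, 0.6]
finger_gap: 1.001
gripper_force: 0.0
```

>>> move_arm:
  targets:
    - {"dx":0.2,"dy":-0.8,"dz":0,"rx":0,"ry":0,"rz":0}
    - {"dx":0.2,"dy":-0.8,"dz":0,"rx":0,"ry":0,"rz":0}
    - {"dx":0.2,"dy":-0.8,"dz":-0.2,"rx":0,"ry":0,"rz":0}
    - {"dx":0.2,"dy":-0.8,"dz":-0.3,"rx":0,"ry":0,"rz":0}
    - {"dx":0.2,"dy":-0.8,"dz":-0.3,"rx":0,"ry":0,"rz":0}
    - {"dx":0.2,"dy":-0.8,"dz":-0.4,"rx":0,"ry":0,"rz":0}
    - {"dx":0.2,"dy":-0.8,"dz":-0.4,"rx":0,"ry":0,"rz":0}
    - {"dx":0.2,"dy":-0.7,"dz":-0.4,"rx":0,"ry":0,"rz":0}
    - {"dx":0.12,"dy":0,"dz":0,"rx":0,"ry":0,"rz":0}
    - {"dx":0,"dy":0,"dz":0,"rx":0,"ry":0,"rz":0}

```text
t: 3.85
tcp_pos: [0.5126, -0.0721, 0.1813]
tool_rot: [0.022, 1.0, 0.0, -0.0]
force: [0.6, 0.3, 0.1]
finger_gap: 1.001
gripper_force: 0.0
```

```bash
python3 - <<'E'
from station import sensors,cams
import cv2,numpy as np
from fit import proj,W
s=sensors.sense();m=cams.camera_model('wrist');I=cams.snapshot('wrist')[:,:,::-1].copy()
print(s['t'],s['tcp_pos'],s['tool_rot'])
v=[.5069,-.195,-.0426,.0483,.0296]
P=[W(v,x,y,.094) for y in(.055+v[3],.063+v[3],.063+v[3]+v[4],.071+v[3]+v[4]) for x in(-.012,.012)]+[W(v,0,.055,.0675)]
for p in P:
    q=proj(m,p);print(q.round(),end='');cv2.circle(I,tuple(int(a) for a in q.round()),2,(0,0,255),-1)
cv2.imwrite('pics/w1.png',I)
E
```

```text
3.85 [ 0.51255114 -0.07213068  0.18125363] [ 2.23857666e-02  9.99749379e-01  2.09297785e-04 -1.10131463e-04]
[253. 197.][254. 228.][264. 197.][264. 228.][304. 197.][304. 228.][315. 197.][314. 228.][197. 203.]
```

View pics/w1.png

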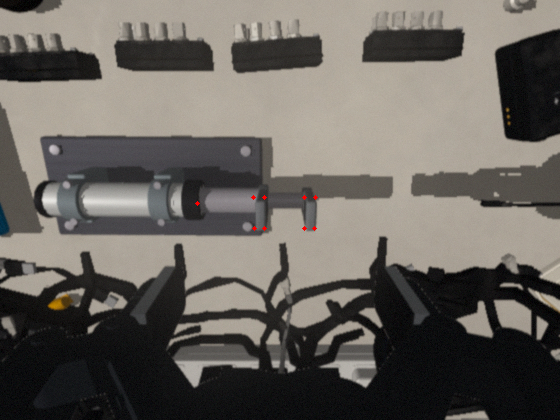

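The projected points land on the two plates within about 3 px (middle about (262,210), inner about (310,210)), and the path down is clear. I'll descend with a small +y centring shift, then pinch.

>>> move_arm:
  targets:
    - {"dx":0,"dy":0.12,"dz":-0.75,"rx":0,"ry":0,"rz":0}
    - {"dx":0,"dy":0,"dz":-0.75,"rx":0,"ry":0,"rz":0}
    - {"dx":0,"dy":0,"dz":-0.75,"rx":0,"ry":0,"rz":0}
    - {"dx":0,"dy":0,"dz":-0.75,"rx":0,"ry":0,"rz":0}
    - {"dx":0,"dy":0,"dz":-0.5,"rx":0,"ry":0,"rz":0}
    - {"dx":0,"dy":0,"dz":-0.5,"rx":0,"ry":0,"rz":0}
    - {"dx":0,"dy":0,"dz":-0.3,"rx":0,"ry":0,"rz":0}
    - {"dx":0,"dy":0,"dz":-0.2,"rx":0,"ry":0,"rz":0}
    - {"dx":0,"dy":0,"dz":0,"rx":0,"ry":0,"rz":0}
    - {"dx":0,"dy":0,"dz":0,"rx":0,"ry":0,"rz":0}

```text
t: 5.15
tcp_pos: [0.5127, -0.0695, 0.0691]
tool_rot: [0.022, 1.0, -0.0, 0.0]
force: [0.3, -0.2, 0.8]
finger_gap: 0.999
gripper_force: 0.0
```

>>> move_arm:
  targets:
    - {"dx":0,"dy":0,"dz":0,"rx":0,"ry":0,"rz":0}
    - {"dx":0,"dy":0,"dz":0,"rx":0,"ry":0,"rz":0}
    - {"dx":0,"dy":0,"dz":0,"rx":0,"ry":0,"rz":0}
    - {"dx":0,"dy":0,"dz":0,"rx":0,"ry":0,"rz":0}
    - {"dx":0,"dy":0,"dz":0,"rx":0,"ry":0,"rz":0}
    - {"dx":0,"dy":0,"dz":0,"rx":0,"ry":0,"rz":0}
    - {"dx":0,"dy":0,"dz":0,"rx":0,"ry":0,"rz":0}
    - {"dx":0,"dy":0,"dz":0,"rx":0,"ry":0,"rz":0}
    - {"dx":0,"dy":0,"dz":0,"rx":0,"ry":0,"rz":0}
    - {"dx":0,"dy":0,"dz":0,"rx":0,"ry":0,"rz":0}
  claw: 0
  newtons: 30

```text
t: 6.4
tcp_pos: [0.5129, -0.0705, 0.0707]
tool_rot: [0.022, 1.0, -0.001, 0.001]
force: [-2.9, -4.6, 13.0]
finger_gap: 0.177
gripper_force: 31.2
```

```bash
python3 - <<'E'
from station import sensors,cams
import cv2
s=sensors.sense();print(s['force'],s['finger_gap']*85,s['gripper_force'])
cv2.imwrite('pics/w2.png',cams.snapshot('wrist')[:,:,::-1])
E
```

```text
[-2.91396644 -4.60110124 13.0468047 ] 15.00567362488968 31.170166432857513
```

View pics/w2.png

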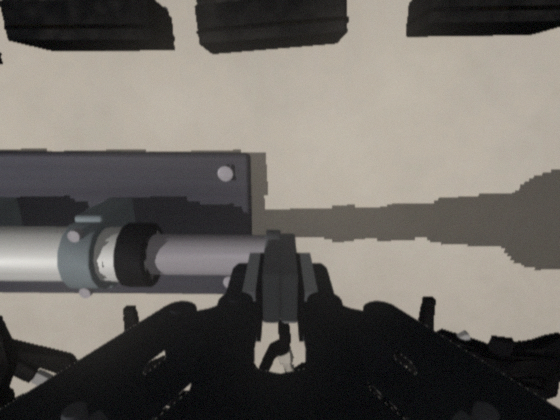

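The inner plate is home: the gap reads 15 mm with both plates pinched, and the middle tube is still about 60 mm out. Now I'll release, lift, move beyond the free end, shut the fingers and come down in front.

>>> move_arm:
  targets:
    - {"dx":0,"dy":0,"dz":0,"rx":0,"ry":0,"rz":0}
    - {"dx":0,"dy":0,"dz":0,"rx":0,"ry":0,"rz":0}
    - {"dx":0,"dy":0,"dz":0,"rx":0,"ry":0,"rz":0}
    - {"dx":0,"dy":0,"dz":0,"rx":0,"ry":0,"rz":0}
    - {"dx":0,"dy":0,"dz":0,"rx":0,"ry":0,"rz":0}
    - {"dx":0,"dy":0,"dz":0.4,"rx":0,"ry":0,"rz":0}
    - {"dx":0,"dy":0,"dz":0.4,"rx":0,"ry":0,"rz":0}
    - {"dx":0,"dy":0,"dz":0.4,"rx":0,"ry":0,"rz":0}
    - {"dx":0,"dy":0,"dz":0.4,"rx":0,"ry":0,"rz":0}
    - {"dx":0,"dy":0,"dz":0.4,"rx":0,"ry":0,"rz":0}
  claw: 100

```text
t: 7.7
tcp_pos: [0.5125, -0.0693, 0.1197]
tool_rot: [0.022, 1.0, -0.0, 0.0]
force: [-0.9, -0.4, 0.7]
finger_gap: 0.999
gripper_force: 0.0
```

>>> move_arm:
  targets:
    - {"dx":0,"dy":0.8,"dz":0,"rx":0,"ry":0,"rz":0}
    - {"dx":0,"dy":0.8,"dz":0,"rx":0,"ry":0,"rz":0}
    - {"dx":0,"dy":0,"dz":0,"rx":0,"ry":0,"rz":0}
    - {"dx":0,"dy":0,"dz":0,"rx":0,"ry":0,"rz":0}
    - {"dx":0,"dy":0,"dz":0,"rx":0,"ry":0,"rz":0}
    - {"dx":0,"dy":0,"dz":0,"rx":0,"ry":0,"rz":0}
    - {"dx":0,"dy":0,"dz":0,"rx":0,"ry":0,"rz":0}
    - {"dx":0,"dy":0,"dz":0,"rx":0,"ry":0,"rz":0}
    - {"dx":0,"dy":0,"dz":0,"rx":0,"ry":0,"rz":0}
    - {"dx":0,"dy":0,"dz":0,"rx":0,"ry":0,"rz":0}
  claw: 0

```text
t: 8.95
tcp_pos: [0.5124, -0.0293, 0.1188]
tool_rot: [0.022, 1.0, -0.0, 0.0]
force: [0.4, 0.1, 0.8]
finger_gap: -0.002
gripper_force: 0.0
```

```bash
python3 - <<'E'
from station import sensors,cams
import cv2
s=sensors.sense();print(s['tcp_pos'],s['force'],s['finger_gap']*85)
cv2.imwrite('pics/w3.png',cams.snapshot('wrist')[:,:,::-1])
E
```

```text
[ 0.51243299 -0.02929785  0.11881953] [0.43418537 0.14892785 0.82367295] -0.20679917396326852
```

View pics/w3.png

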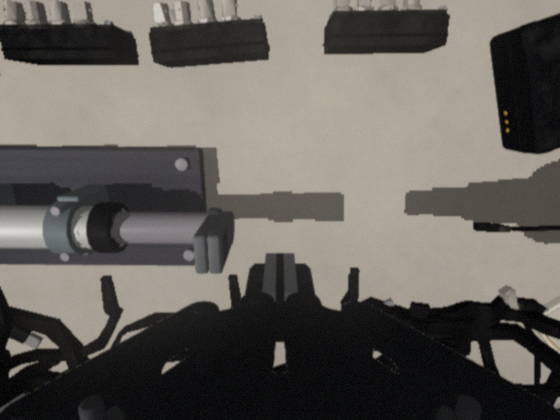

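The plates are touching at (212,240), and the shut fingers at (280,270) are clear in front of them. I'll descend and push.

>>> move_arm:
  targets:
    - {"dx":0,"dy":0,"dz":-0.6,"rx":0,"ry":0,"rz":0}
    - {"dx":0,"dy":0,"dz":-0.6,"rx":0,"ry":0,"rz":0}
    - {"dx":0,"dy":0,"dz":-0.6,"rx":0,"ry":0,"rz":0}
    - {"dx":0,"dy":0,"dz":-0.4,"rx":0,"ry":0,"rz":0}
    - {"dx":0,"dy":-0.2,"dz":0,"rx":0,"ry":0,"rz":0}
    - {"dx":0,"dy":-0.2,"dz":0,"rx":0,"ry":0,"rz":0}
    - {"dx":0,"dy":-0.2,"dz":0,"rx":0,"ry":0,"rz":0}
    - {"dx":0,"dy":-0.2,"dz":0,"rx":0,"ry":0,"rz":0}
    - {"dx":0,"dy":-0.2,"dz":0,"rx":0,"ry":0,"rz":0}
    - {"dx":0,"dy":-0.2,"dz":0,"rx":0,"ry":0,"rz":0}

```text
t: 10.25
tcp_pos: [0.5122, -0.0591, 0.0641]
tool_rot: [0.022, 1.0, 0.0, -0.0]
force: [-0.2, 4.3, 3.2]
finger_gap: 0.001
gripper_force: 2.1
```

>>> move_arm:
  targets:
    - {"dx":-0.01,"dy":-0.2,"dz":0,"rx":0,"ry":0,"rz":0}
    - {"dx":-0.01,"dy":-0.2,"dz":0,"rx":0,"ry":0,"rz":0}
    - {"dx":-0.01,"dy":-0.2,"dz":0,"rx":0,"ry":0,"rz":0}
    - {"dx":-0.01,"dy":-0.2,"dz":0,"rx":0,"ry":0,"rz":0}
    - {"dx":-0.01,"dy":-0.15,"dz":0,"rx":0,"ry":0,"rz":0}
    - {"dx":-0.01,"dy":-0.15,"dz":0,"rx":0,"ry":0,"rz":0}
    - {"dx":-0.01,"dy":-0.15,"dz":0,"rx":0,"ry":0,"rz":0}
    - {"dx":-0.01,"dy":-0.15,"dz":0,"rx":0,"ry":0,"rz":0}
    - {"dx":0,"dy":0,"dz":0,"rx":0,"ry":0,"rz":0}
    - {"dx":0,"dy":0,"dz":0,"rx":0,"ry":0,"rz":0}

```text
t: 11.5
tcp_pos: [0.5105, -0.0948, 0.0637]
tool_rot: [0.022, 1.0, -0.0, 0.0]
force: [-0.7, 1.3, -0.2]
finger_gap: 0.004
gripper_force: 0.4
```

```bash
python3 - <<'E'
from station import sensors,cams
import cv2
s=sensors.sense();print(s['tcp_pos'],s['force'])
cv2.imwrite('pics/w4.png',cams.snapshot('wrist')[:,:,::-1])
E
```

```text
[ 0.51052219 -0.09481556  0.06366982] [-0.67346065  1.27468015 -0.17545484]
```

View pics/w4.png

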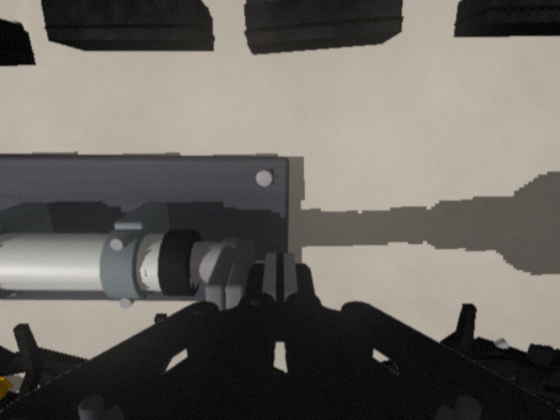

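The plates are at (230,270), about 14 mm short of the rim's front edge at (198,262), and the force is low. I'll continue gently.

>>> move_arm:
  targets:
    - {"dx":0,"dy":-0.08,"dz":0,"rx":0,"ry":0,"rz":0}
    - {"dx":-0.01,"dy":-0.08,"dz":0,"rx":0,"ry":0,"rz":0}
    - {"dx":0,"dy":-0.05,"dz":0,"rx":0,"ry":0,"rz":0}
    - {"dx":0,"dy":-0.04,"dz":0,"rx":0,"ry":0,"rz":0}
    - {"dx":0,"dy":-0.03,"dz":0,"rx":0,"ry":0,"rz":0}
    - {"dx":0,"dy":-0.03,"dz":0,"rx":0,"ry":0,"rz":0}
    - {"dx":0,"dy":-0.03,"dz":0,"rx":0,"ry":0,"rz":0}
    - {"dx":0,"dy":-0.02,"dz":0,"rx":0,"ry":0,"rz":0}
    - {"dx":0,"dy":-0.02,"dz":0,"rx":0,"ry":0,"rz":0}
    - {"dx":0,"dy":-0.02,"dz":0,"rx":0,"ry":0,"rz":0}

```text
t: 12.8
tcp_pos: [0.51, -0.1043, 0.0638]
tool_rot: [0.022, 1.0, 0.0, -0.0]
force: [-1.0, 3.7, -0.5]
finger_gap: 0.0
gripper_force: 2.0
```

```bash
python3 - <<'E'
from station import sensors,cams
import cv2
s=sensors.sense();print(s['tcp_pos'],s['force'])
I=cams.snapshot('wrist')[200:320,80:320,::-1]
cv2.imwrite('pics/w5.png',cv2.resize(I,None,fx=3,fy=3,interpolation=cv2.INTER_CUBIC))
E
```

```text
[ 0.51000564 -0.10426995  0.06375275] [-0.99393389  3.65211896 -0.53590503]
```

View pics/w5.png

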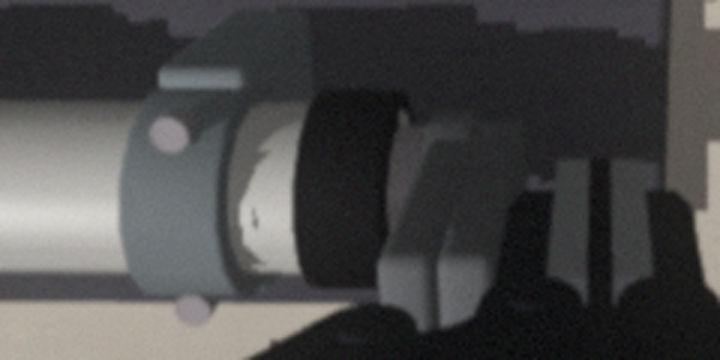

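The gap to the rim is now only a few mm. I'll creep in at 0.5 mm per row, watching the force.

>>> move_arm:
  targets:
    - {"dx":0,"dy":-0.02,"dz":0,"rx":0,"ry":0,"rz":0}
    - {"dx":0,"dy":-0.02,"dz":0,"rx":0,"ry":0,"rz":0}
    - {"dx":0,"dy":-0.02,"dz":0,"rx":0,"ry":0,"rz":0}
    - {"dx":0,"dy":-0.02,"dz":0,"rx":0,"ry":0,"rz":0}
    - {"dx":0,"dy":-0.02,"dz":0,"rx":0,"ry":0,"rz":0}
    - {"dx":0,"dy":-0.01,"dz":0,"rx":0,"ry":0,"rz":0}
    - {"dx":0,"dy":-0.01,"dz":0,"rx":0,"ry":0,"rz":0}
    - {"dx":0,"dy":-0.01,"dz":0,"rx":0,"ry":0,"rz":0}
    - {"dx":0,"dy":-0.01,"dz":0,"rx":0,"ry":0,"rz":0}
    - {"dx":0,"dy":-0.01,"dz":0,"rx":0,"ry":0,"rz":0}

```text
t: 14.1
tcp_pos: [0.5099, -0.108, 0.0638]
tool_rot: [0.022, 1.0, 0.0, -0.0]
force: [-2.0, 4.4, -1.7]
finger_gap: 0.0
gripper_force: 2.0
```

>>> move_arm:
  targets:
    - {"dx":0,"dy":-0.01,"dz":0,"rx":0,"ry":0,"rz":0}
    - {"dx":0,"dy":-0.01,"dz":0,"rx":0,"ry":0,"rz":0}
    - {"dx":0,"dy":-0.01,"dz":0,"rx":0,"ry":0,"rz":0}
    - {"dx":0,"dy":-0.01,"dz":0,"rx":0,"ry":0,"rz":0}
    - {"dx":0,"dy":-0.01,"dz":0,"rx":0,"ry":0,"rz":0}
    - {"dx":0,"dy":0,"dz":0,"rx":0,"ry":0,"rz":0}
    - {"dx":0,"dy":0,"dz":0,"rx":0,"ry":0,"rz":0}
    - {"dx":0,"dy":0,"dz":0,"rx":0,"ry":0,"rz":0}
    - {"dx":0,"dy":0,"dz":0,"rx":0,"ry":0,"rz":0}
    - {"dx":0,"dy":0,"dz":0,"rx":0,"ry":0,"rz":0}

```text
t: 15.35
tcp_pos: [0.5101, -0.1093, 0.0638]
tool_rot: [0.022, 1.0, 0.0, -0.0]
force: [-2.6, 3.3, -1.1]
finger_gap: 0.001
gripper_force: 1.9
```

```bash
python3 - <<'E'
from station import sensors,cams
import cv2
s=sensors.sense();print(s['tcp_pos'],s['force'])
I=cams.snapshot('wrist')[200:320,80:320,::-1]
cv2.imwrite('pics/w6.png',cv2.resize(I,None,fx=3,fy=3,interpolation=cv2.INTER_CUBIC))
E
```

```text
[ 0.51008276 -0.10926216  0.063795  ] [-2.5500804   3.32173065 -1.14301147]
```

View pics/w6.png

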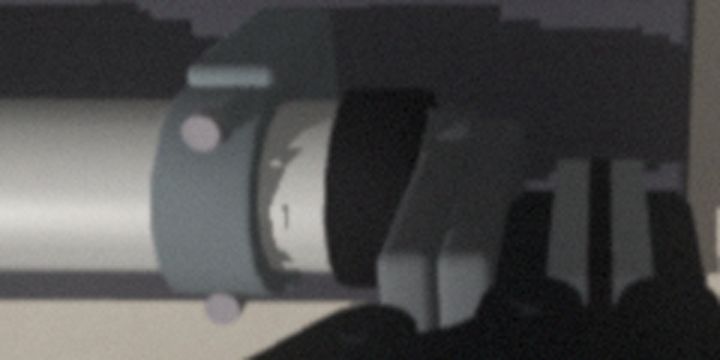

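The visible tube between rim (430) and plate has closed to about nothing, but the force is still just sliding friction. I've used my ten pictures, so from here I'll use the force and numeric image tracking.

>>> move_arm:
  targets:
    - {"dx":0,"dy":-0.01,"dz":0,"rx":0,"ry":0,"rz":0}
    - {"dx":0,"dy":-0.01,"dz":0,"rx":0,"ry":0,"rz":0}
    - {"dx":0,"dy":-0.01,"dz":0,"rx":0,"ry":0,"rz":0}
    - {"dx":0,"dy":-0.01,"dz":0,"rx":0,"ry":0,"rz":0}
    - {"dx":0,"dy":0,"dz":0,"rx":0,"ry":0,"rz":0}
    - {"dx":0,"dy":0,"dz":0,"rx":0,"ry":0,"rz":0}
    - {"dx":0,"dy":0,"dz":0,"rx":0,"ry":0,"rz":0}
    - {"dx":0,"dy":0,"dz":0,"rx":0,"ry":0,"rz":0}
    - {"dx":0,"dy":0,"dz":0,"rx":0,"ry":0,"rz":0}
    - {"dx":0,"dy":0,"dz":0,"rx":0,"ry":0,"rz":0}

```text
t: 16.65
tcp_pos: [0.5102, -0.1099, 0.0638]
tool_rot: [0.022, 1.0, 0.0, -0.0]
force: [-2.6, 5.1, -1.0]
finger_gap: 0.003
gripper_force: 2.7
```

```bash
cat > trk.py <<'E'
import sys,cv2
from station import sensors,cams
s=sensors.sense();print(s['t'],s['tcp_pos'].round(5),s['force'].round(2))
I=cams.snapshot('wrist')[:,:,::-1].copy();cv2.imwrite(f'pics/{sys.argv[1]}.png',I)
up=lambda a:cv2.resize(a,None,fx=3,fy=3,interpolation=cv2.INTER_CUBIC)
R=cv2.imread('pics/w6.png');N=up(I[200:320,80:320])
def sh(n,x0,y0,x1,y1,p=24):
    T=R[y0:y1,x0:x1];S=N[y0-p:y1+p,x0-p:x1+p]
    _,c,_,l=cv2.minMaxLoc(cv2.matchTemplate(S,T,cv2.TM_CCOEFF_NORMED));print(n,'shift px',(l[0]-p)/3,(l[1]-p)/3,round(c,3))
sh('clamp/rim',150,70,345,290);sh('plates',385,230,490,300)
# world reference: table objects behind (top strip), full-res
A=cv2.imread('pics/w4.png')
print('table vs w4',cv2.minMaxLoc(cv2.matchTemplate(I[5:90,:],A[10:50,60:400],cv2.TM_CCOEFF_NORMED))[1:4:2])
E
python3 trk.py w7
```

```text
16.65 [ 0.51016 -0.10995  0.06381] [-2.62  5.14 -1.  ]
clamp/rim shift px 1.3333333333333333 -0.3333333333333333 0.996
plates shift px 0.0 -0.3333333333333333 0.982
table vs w4 (0.968524694442749, (88, 4))
```

>>> move_arm:
  targets:
    - {"dx":0,"dy":-0.01,"dz":0,"rx":0,"ry":0,"rz":0}
    - {"dx":0,"dy":-0.01,"dz":0,"rx":0,"ry":0,"rz":0}
    - {"dx":0,"dy":0,"dz":0,"rx":0,"ry":0,"rz":0}
    - {"dx":0,"dy":0,"dz":0,"rx":0,"ry":0,"rz":0}
    - {"dx":0,"dy":0,"dz":0,"rx":0,"ry":0,"rz":0}
    - {"dx":0,"dy":0,"dz":0,"rx":0,"ry":0,"rz":0}
    - {"dx":0,"dy":0,"dz":0,"rx":0,"ry":0,"rz":0}
    - {"dx":0,"dy":0,"dz":0,"rx":0,"ry":0,"rz":0}
    - {"dx":0,"dy":0,"dz":0,"rx":0,"ry":0,"rz":0}
    - {"dx":0,"dy":0,"dz":0,"rx":0,"ry":0,"rz":0}

```text
t: 17.95
tcp_pos: [0.5101, -0.11, 0.0638]
tool_rot: [0.023, 1.0, 0.001, -0.0]
force: [-1.7, 7.0, -0.4]
finger_gap: -0.003
gripper_force: 3.5
```

```bash
python3 trk.py w8
```

```text
17.95 [ 0.51012 -0.11001  0.06384] [-1.71  7.03 -0.38]
clamp/rim shift px 1.6666666666666667 0.0 0.995
plates shift px 0.3333333333333333 -0.3333333333333333 0.98
table vs w4 (0.9682018756866455, (88, 5))
```

The TCP has stopped at y = -0.110 while the force rises to 7 N, so the plates are against the rim at the predicted spot, and the stand hasn't slid. I'll back off and lift.

>>> move_arm:
  targets:
    - {"dx":0,"dy":0.1,"dz":0,"rx":0,"ry":0,"rz":0}
    - {"dx":0,"dy":0.4,"dz":0,"rx":0,"ry":0,"rz":0}
    - {"dx":0,"dy":0.6,"dz":0,"rx":0,"ry":0,"rz":0}
    - {"dx":0,"dy":0.6,"dz":0,"rx":0,"ry":0,"rz":0}
    - {"dx":0,"dy":0,"dz":0.6,"rx":0,"ry":0,"rz":0}
    - {"dx":0,"dy":0,"dz":0.8,"rx":0,"ry":0,"rz":0}
    - {"dx":0,"dy":0,"dz":0.8,"rx":0,"ry":0,"rz":0}
    - {"dx":0,"dy":0,"dz":0.8,"rx":0,"ry":0,"rz":0}
    - {"dx":0,"dy":0,"dz":0,"rx":0,"ry":0,"rz":0}
    - {"dx":0,"dy":0,"dz":0,"rx":0,"ry":0,"rz":0}

```text
t: 19.25
tcp_pos: [0.51, -0.0683, 0.1389]
tool_rot: [0.022, 1.0, -0.0, 0.0]
force: [-0.4, -0.2, -0.4]
finger_gap: 0.0
gripper_force: 0.0
```

```bash
python3 - <<'E'
from station import sensors,cams
import cv2,numpy as np
from fit import proj,W
s=sensors.sense();print(s['t'],s['tcp_pos'],s['force'])
m=cams.camera_model('wrist');I=cams.snapshot('wrist');cv2.imwrite('pics/w9.png',I[:,:,::-1])
v=[.5069,-.195,-.0426]
g=cv2.cvtColor(I,cv2.COLOR_RGB2GRAY)
# grey profile along the boom at height 94 mm (plate tops), x=+8mm and along the tube top, y local 40..80 mm
for x,z in((0.006,.094),(-.006,.062),(-.013,.055)):
    print(x,z,[(round(y*1e3),int(g[int(q[1]),int(q[0])])) for y in np.arange(.04,.082,.002) for q in[proj(m,W(v,x,y,z))]])
# stand moved? foot in scene camera before/after
A=cv2.imread('pics/scene0.png');B=cams.snapshot('scene')[:,:,::-1]
T=A[235:275,330:400];S=B[225:285,320:410].copy();r=cv2.matchTemplate(S,T,cv2.TM_CCOEFF_NORMED);print(cv2.minMaxLoc(r)[1::2])
E
```

```text
19.25 [ 0.51001454 -0.06832233  0.13887451] [-0.43926581 -0.24519891 -0.35860793]
0.006 0.094 [(40, 74), (42, 75), (44, 76), (46, 73), (48, 73), (50, 72), (52, 74), (54, 70), (56, 92), (58, 106), (60, 94), (62, 79), (64, 71), (66, 100), (68, 96), (70, 78), (72, 47), (74, 38), (76, 65), (78, 68), (80, 70)]
-0.006 0.062 [(40, 159), (42, 38), (44, 30), (46, 37), (48, 32), (50, 31), (52, 32), (54, 49), (56, 47), (58, 42), (60, 43), (62, 46), (64, 44), (66, 45), (68, 42), (70, 40), (72, 45), (74, 42), (76, 46), (78, 40), (80, 40)]
-0.013 0.055 [(40, 81), (42, 39), (44, 25), (46, 21), (48, 24), (50, 23), (52, 19), (54, 20), (56, 23), (58, 33), (60, 42), (62, 44), (64, 40), (66, 42), (68, 38), (70, 38), (72, 37), (74, 38), (76, 36), (78, 36), (80, 37)]
(0.9998186230659485, (10, 10))
```

The plate tops span 55–71 mm along the boom, which is exactly home, and the stand shows zero shift. I'll hand it in.

```bash
python3 -c "
from station import order
print(order.sign_off())"
```

```text
the job is handed in; nothing more can be done
None
```

The boom is packed away and handed in after about 19 s of the 38 s. The inner tube went home first, with the middle tube still about 60 mm out. The middle tube then went home against the rim, and tracking showed no movement of the stand.

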